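# Shim the short foot of a magnetic stirrer

## Task

The white magnetic stirrer leans and rocks because its front left foot is short. Push the orange wedge shim with the fingertips, thin end first, under that foot until the foot stands on the shim's flat and the stirrer is level, then press down gently on top of the stirrer near its back right corner to check that it no longer rocks, and leave it clear. Only push, with nothing lifted; do not shove the stirrer out of its place, and leave the things standing around where they are.

Things in the scene. Friction and masses are not known exactly. Their poses are not given: they have to be found in the camera images.
- stirrer: White magnetic stirrer, loose, 1.6 kg: case 150 mm (x) by 136 mm (y), top 70 mm up, round steel plate (radius 56 mm) 4 mm higher. Origin under its middle, level with the three good feet. x points from the front panel (knob, green switch) to the back, y to its left, z up. Rubber dome feet of 10 mm radius at x +-57, y +-50 mm. At the start it leans about 0.09 rad towards the front left.
- short_foot (a point): Lowest point of the short front left foot (stirrer x -57, y +50 mm), which ends 7 mm higher than the other feet. About 4 to 6 N rest on it; pushing the shim under it takes up to about 5 N, and the stirrer itself slides at about 6 to 12 N.
- left_wall (a point): Lower edge of the case's left wall straight outside the short foot: 18 mm from the foot's centre, 20 mm above the table when level. The shim goes in below this edge, along the stirrer's -y.
- test_corner (a point): Point on top of the case near the back right corner (stirrer x +45, y -45 mm, 70 mm up), opposite the short foot: where to press.
- shim: Orange plastic wedge shim, loose, 250 g, 56 mm wide (y +-28 mm), lying left of the stirrer, thin end roughly towards the short foot. Origin on its underside below the middle of the flat. x points to the thin end: toe 1 mm thick at x +60, ramp up to x +16, flat 7 mm high from x +16 to -16, upright heel block 34 mm tall from x -16 to -56 mm. Centre of mass at x -28 mm.
- heel_back (a point): Middle of the back face of the shim's heel (56 mm wide, 34 mm tall), the face to push, 56 mm behind the middle of the flat, 17 mm up. The heel is taller than the gap under the case: its front meets the case's left wall when the shim is fully home, with the foot 2 mm from the middle of the flat.
- toe (a point): Middle of the shim's thin edge, on the table.
- tablet_bottle: Blue tablet bottle with a white cap, 40 mm wide, 78 mm tall, loose bystander. Origin under its middle.
- mortar_loose: White porcelain mortar, 74 mm wide, 43 mm tall, loose bystander. Origin under its middle.
- match_box: Matchbox, 37 x 52 x 15 mm, loose bystander. Origin under its middle.
Things that resemble listed ones, but are neither listed nor needed, are in the scene too. There is more than one size of the shim; the job needs the larger.

How it is judged:
By the outcome, as a careful person would: the job done as asked, in the order asked, and still so for the second after the job is handed in, with the robot touching nothing.
It also fails if it takes over 56 s, if anything falls off the work surface, if the arm or the gripper's body presses on something with over 40 N, if the wrist force passes 120 N, or if a joint passes its speed limit or range.

## Robot

A 6-joint arm with a two-finger parallel gripper is mounted at the origin on a cart in front of the work surface, level with it; the furniture and walls round the work are solid. World frame = base frame: x ahead of the robot, y to its left, z up, the work surface at z = 0. Lengths are in m, angles in rad, forces in N, time in s.
With the tool pointing down it reaches from about 0.275 to 0.825 m from the base axis. Payload 5.2 kg.
Tool frame: the origin (TCP) lies midway between the tips of the shut fingers; the grasp point (between the pads) lies 19 mm behind it (grip_point_offset is the distance from the TCP to the grasp point, in m); z points along the fingers, y is the line along which they close (so a half turn about z gives the same grasp; the last joint's range is limited). The gripper opens to 93 mm and grips with 3 to 60 N. Pads are 15 mm wide; open, the fingers measure 128 mm over their backs; the gripper's body (75 mm by 188 mm) begins 65 mm behind the grasp point.
Start: joints at [0.898, 0.259, 1.535, -0, 1.348, -0.203], TCP at [0.249, 0.49, 0.219] pointing down, gripper open.
Joint ranges: [-3.14, 3.14], [-0.91, 2.08], [0.19, 2.58], [-1.22, 4.36], [0.22, 2.71], [-3.12, 3.12]. Speed limits (rad/s): [2.57, 2.57, 3.14, 3.14, 3.14, 3.14].

## Interface

Orientations are given as a unit quaternion [x, y, z, w].
In Python, from workcell import * gives the robot as it stands.
- The arm moves only by the shell command python3 -m creep 'ROWS' [FORCE]. ROWS is JSON, a list of rows, each a list of 3 entries, a list of its own where there are three numbers: the gripper's target within -1 to 1 (shut at 1, half-way at 0, fully open at -1), then the shift along the tool's x, y, z in mm, then the turn, a rotation vector about the tool's x, y, z in rad. A call has 1 to 8 rows; each row shifts and turns the commanded pose from where the row before left it, along the tool's axes as they then stand; what a row does not reach is not made up. A row lasts 1/10 s, in which the tool goes at most 50 mm and 8.59 degrees, less where a joint would pass 70% of its speed; a pose out of reach is approached as far as the arm can. A call with a gripper value outside its range is refused whole. The fingers move at their own pace and stop on an object; FORCE is the grip in N (left out, the last holds). Time passes only in rows, so rows that do not move let the fingers close. It gives the time, the measured TCP pose, the force, the opening and the grip force at its end, in the units of the state.
- observe(): the state, without advancing time (a new reading comes with each control period).
- read_camera(name): name is "side" or "top" or "wrist"; returns a dict with "color" (400x640x3 uint8, blue, green, red), "camera_matrix" (3x3 intrinsics, pixels), "R" (3x3) and "t" (3): a world point X has camera coordinates R X + t. Camera axes: x right, y down, z forward; pixel columns grow to the right and rows downward; lengths in m; the calibration is good to about 2 mm. A picture is of the moment at which its call begins. There is no depth.
- hand_in(): hands the job in; it is judged then, once.
Trained networks look in a picture, given as the dict that the camera call returned (one of the last four; its "shot" number tells which), for a name from the list of things; names that differ only in an ending like _2 or _b are one class to them, and where a whole thing is asked for, a point or a joint stands for the part that bears it (a point fixed in the world has none). Each returns a list of dicts, best first, with "confidence" (0 to 1); they miss things now and then, are a little off and sometimes report something else, mostly with a low value. They report only what shows in the picture. A call takes as long as a camera call. They do not tell look-alikes from the thing itself.
- search_frame(picture, thing): "xy" ([column, row] in pixels, amid what is visible of it).
- pinpoint(picture, thing): "xy" ([column, row] in pixels: a listed point, or the origin of a listed thing).
The state is a dict: "clock": time; "joints": joint angles; "dq": joint speeds; "joint_efforts": joint torques, N m; "tcp_pos": TCP position; "tool_rot": TCP orientation; "ft_force": force on the tool from outside, world axes, zero at the start; "torque": the same for the moment, N m; "finger_gap": opening from 0.0 (shut) to 1.0 (fully open); "grip_force": force on a finger pad.
Only numpy, scipy, OpenCV 4.12 (cv2) and the standard library are available. Lean on these libraries where they do the work, as an engineer would, in place of code of your own. Each camera call takes 0.05 s, during which the arm holds its last target. There are 200 camera calls.

## Working session

There is one attempt and no reset: what is moved stays moved. The work goes in short steps, Python scripts to look and compute and a shell command to move; the robot and the scene stay as the last step left them, time stands still between calls to the robot, and variables do not carry over. Pictures are saved under pics/ and viewed, at most 11 in all, crops included, and the job is handed in when it is done.

```bash
mkdir -p pics; ls; cat > h.py <<'E'
from workcell import *
import numpy as np, cv2
from scipy.spatial.transform import Rotation as Ro
def ray(p,xy):
    K=np.array(p["camera_matrix"]);R=np.array(p["R"]);t=np.array(p["t"])
    d=R.T@np.linalg.solve(K,[xy[0],xy[1],1]);c=-R.T@t
    return c,d/np.linalg.norm(d)
def onz(p,xy,z):
    c,d=ray(p,xy);return (c+d*(z-c[2])/d[2])
def tri(obs):
    A=0;b=0
    for p,xy in obs:
        c,d=ray(p,xy);M=np.eye(3)-np.outer(d,d);A=A+M;b=b+M@c
    return np.linalg.solve(A,b)
def proj(p,X):
    v=np.array(p["R"])@X+np.array(p["t"]);v=np.array(p["camera_matrix"])@v;return v[:2]/v[2]
E
python3 - <<'E'
from h import *
np.set_printoptions(precision=3,suppress=True)
s=observe();print(s["tcp_pos"],s["tool_rot"],s["ft_force"],s["finger_gap"])
Z=dict(stirrer=0,short_foot=0,left_wall=.015,test_corner=.07,shim=0,heel_back=.017,toe=0,tablet_bottle=0,mortar_loose=0,match_box=0)
P={}
for n in("top","side"):
    P[n]=read_camera(n);cv2.imwrite(f"pics/{n}0.png",P[n]["color"])
    for k,z in Z.items():
        for r in pinpoint(P[n],k)[:3]:
            print(n,k,round(r["confidence"],2),np.round(r["xy"]),onz(P[n],r["xy"],z))
print(observe()["clock"])
E
```

```text
pics
[0.249 0.49  0.218] [ 0.233  0.973 -0.001 -0.   ] [0.4   0.064 0.411] 0.9947680444325783
top stirrer 0.59 [358. 185.] [ 0.55 -0.28  0.  ]
top left_wall 0.63 [336. 203.] [ 0.486 -0.209  0.015]
top test_corner 0.66 [371. 168.] [ 0.591 -0.317  0.07 ]
top test_corner 0.36 [307. 205.] [ 0.468 -0.119  0.07 ]
top shim 0.69 [308. 208.] [ 0.47  -0.117  0.   ]
top shim 0.66 [252. 212.] [0.45  0.065 0.   ]
top shim 0.22 [291. 208.] [ 0.468 -0.063  0.   ]
top heel_back 0.7 [293. 206.] [ 0.47  -0.07   0.017]
top toe 0.63 [325. 214.] [ 0.451 -0.175  0.   ]
top toe 0.55 [244. 223.] [0.412 0.088 0.   ]
top tablet_bottle 0.73 [223. 190.] [0.52  0.163 0.   ]
top mortar_loose 0.73 [205. 216.] [0.431 0.217 0.   ]
top match_box 0.5 [432. 226.] [ 0.419 -0.523  0.   ]
side short_foot 0.6 [324. 238.] [ 0.486 -0.236  0.   ]
side left_wall 0.56 [319. 225.] [ 0.493 -0.197  0.015]
side test_corner 0.82 [372. 223.] [ 0.577 -0.317  0.07 ]
side shim 0.89 [296. 218.] [ 0.461 -0.126  0.   ]
side shim 0.49 [265. 189.] [0.445 0.055 0.   ]
side heel_back 0.79 [276. 181.] [0.482 0.053 0.017]
side toe 0.88 [304. 229.] [ 0.457 -0.178  0.   ]
side toe 0.73 [249. 192.] [0.395 0.06  0.   ]
side tablet_bottle 0.5 [268. 166.] [0.509 0.175 0.   ]
side mortar_loose 0.86 [242. 163.] [0.439 0.233 0.   ]
side mortar_loose 0.37 [352. 242.] [ 0.544 -0.286  0.   ]
side match_box 0.82 [360. 324.] [ 0.414 -0.523  0.   ]
side match_box 0.42 [296. 219.] [ 0.458 -0.128  0.   ]
1.1
```

View pics/top0.png

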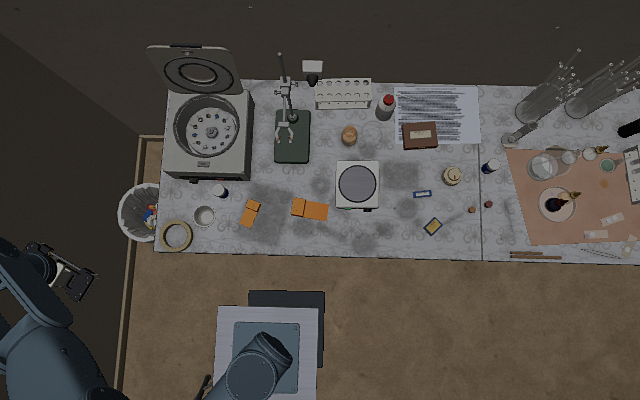

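View pics/side0.png

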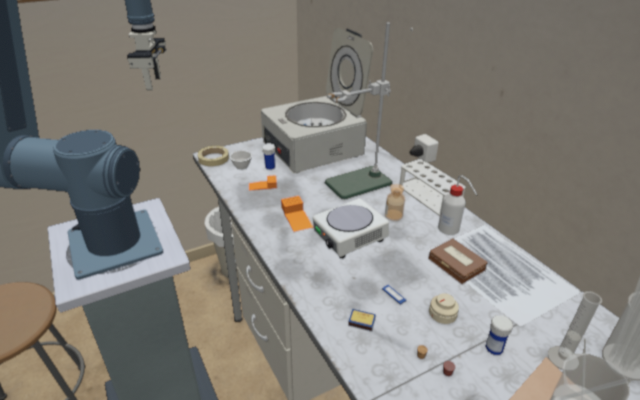

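The top view shows the stirrer at about (358,185). The larger shim is at (309,208) with its toe towards the stirrer, and the smaller look-alike is at (252,212). The side view agrees. I'm moving over there for a closer look.

```bash
python3 -m creep '[[0.57,[-40,-10,-20],[0,0,0.08]],[0.57,[-45,-10,-15],[0,0,0.09]],[0.57,[-45,-10,-15],[0,0,0.09]],[0.57,[-47,-10,-10],[0,0,0.1]],[0.57,[-47,-10,0],[0,0,0.1]],[0.57,[-48,-10,0],[0,0,0.1]],[0.57,[-48,-10,0],[0,0,0.1]],[0.57,[-48,-10,0],[0,0,0.1]]]' 
python3 -m creep '[[0.57,[-48,0,0],[0,0,0.1]],[0.57,[-48,0,0],[0,0,0.1]],[0.57,[-48,0,0],[0,0,0.1]],[0.57,[-48,0,0],[0,0,0.1]],[0.57,[0,0,0],[0,0,0]],[0.57,[0,0,0],[0,0,0]]]'
cat > look.py <<'E'
import sys
from h import *
np.set_printoptions(precision=4,suppress=True)
tag=sys.argv[1]; names=sys.argv[2].split(',')
Z=dict(stirrer=0,short_foot=0.005,left_wall=.015,test_corner=.07,shim=0,heel_back=.017,toe=0,tablet_bottle=0,mortar_loose=0,match_box=0)
p=read_camera("wrist");cv2.imwrite(f"pics/{tag}.png",p["color"])
s=observe();R=Ro.from_quat(s["tool_rot"]).as_matrix()
print(s["clock"],s["tcp_pos"],"toolx",R[:,0],"tooly",R[:,1],"z",R[:,2],s["ft_force"],s["finger_gap"])
for k in names:
    for r in pinpoint(p,k)[:2]: print(k,round(r["confidence"],2),np.round(r["xy"]),onz(p,r["xy"],Z[k]))
E
python3 look.py w1 stirrer,short_foot,left_wall,test_corner,shim,heel_back,toe
```

```text
clock: 1.9
tcp_pos: [0.4452, 0.176, 0.2787]
tool_rot: [0.579, 0.816, 0.0, 0.0]
ft_force: [-0.2, 0.2, 0.2]
finger_gap: 0.361
grip_force: 0.0
clock: 2.5
tcp_pos: [0.4806, -0.0105, 0.2786]
tool_rot: [0.729, 0.685, 0.0, -0.0]
ft_force: [-0.1, -0.4, -0.2]
finger_gap: 0.213
grip_force: 0.0
2.55 [ 0.4805 -0.0093  0.2786] toolx [0.0592 0.9982 0.0007] tooly [ 0.9982 -0.0592 -0.0002] z [-0.0002  0.0007 -1.    ] [0.6068 0.7377 0.2676] 0.21445753491502015
short_foot 0.19 [313. 273.] [ 0.4616 -0.1755  0.005 ]
left_wall 0.75 [329. 294.] [ 0.4861 -0.2099  0.015 ]
shim 0.9 [294. 110.] [0.4518 0.0753 0.    ]
shim 0.83 [311. 239.] [ 0.4631 -0.1205  0.    ]
heel_back 0.9 [317. 120.] [0.4835 0.0604 0.017 ]
heel_back 0.61 [314. 208.] [ 0.4711 -0.0651  0.017 ]
toe 0.9 [310. 275.] [ 0.457  -0.1816  0.    ]
toe 0.84 [258. 103.] [0.4014 0.0879 0.    ]
```

View pics/w1.png

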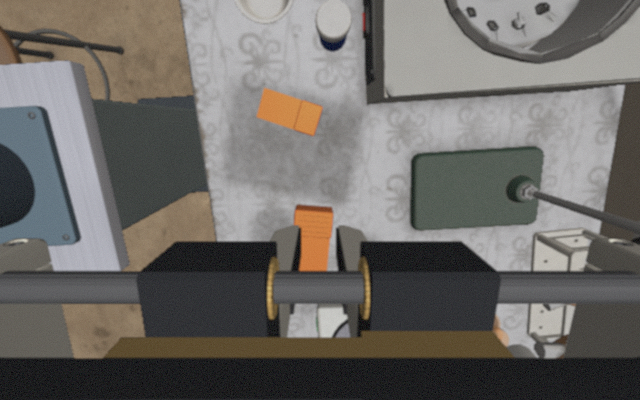

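The wrist view shows the large shim's heel near (314,208) and the small one at (294,110). The gripper hides the stirrer, so I'll pass over it for one look to get its yaw.

```bash
python3 -m creep '[[0.57,[-46,0,0],[0,0,-0.059]],[0.57,[-46,0,0],[0,0,0]],[0.57,[-46,0,0],[0,0,0]],[0.57,[-46,0,0],[0,0,0]],[0.57,[-46,0,0],[0,0,0]],[0.57,[0,0,0],[0,0,0]],[0.57,[0,0,0],[0,0,0]]]' >/dev/null
python3 look.py w2 stirrer,short_foot,left_wall,test_corner,shim,heel_back,toe
```

```text
3.65 [ 0.4779 -0.2387  0.2784] toolx [0.    1.    0.001] tooly [ 1.     -0.     -0.0004] z [-0.0004  0.001  -1.    ] [0.3186 0.0539 0.5182] 0.2146079801457019
stirrer 0.8 [363. 195.] [ 0.5449 -0.2792  0.    ]
test_corner 0.57 [402. 236.] [ 0.5877 -0.3181  0.07  ]
test_corner 0.24 [308.  81.] [ 0.4657 -0.1257  0.07  ]
shim 0.87 [305.  80.] [ 0.46  -0.116  0.   ]
heel_back 0.77 [312.  38.] [ 0.4699 -0.0666  0.017 ]
toe 0.7 [303. 128.] [ 0.4567 -0.1797  0.    ]
```

View pics/w2.png

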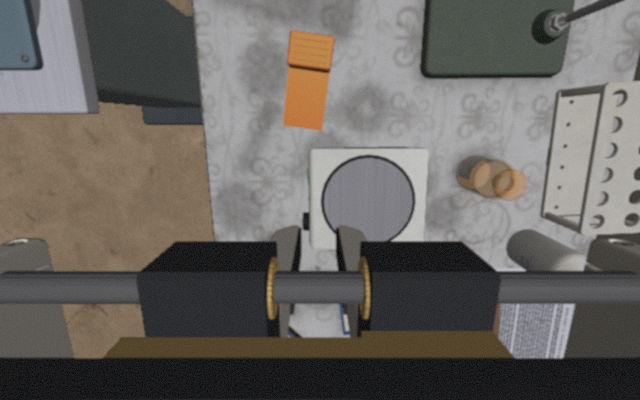

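The stirrer is nearly square to the world axes: its left edge runs (310,150) to (425,149), so its foot is at about (0.488,-0.228). The shim's toe is at (303,128) and its heel at (312,38). It sits about 25 mm too far in -x and is yawed about 6.5°. I'll straddle the heel with the fingers open and use one pad to push it sideways and square it up.

```bash
python3 -m creep '[[-1,[48,-4,0],[0,0,0]],[-1,[49,-4,0],[0,0,0]],[-1,[49,-3,5],[0,0,0]],[-1,[3,0,45],[0,0,0]],[-1,[0,0,45],[0,0,0]],[-1,[0,0,45],[0,0,0]],[-1,[0,0,45],[0,0,0]],[-1,[0,0,0],[0,0,0]]]'
python3 -m creep '[[-1,[0,0,0],[0,0,0]],[-1,[0,0,40],[0,0,0]],[-1,[0,0,30],[0,0,0]],[-1,[0,0,13],[0,0,0]],[-1,[0,0,0],[0,0,0]],[-1,[0,0,0],[0,0,0]]]'
```

```text
clock: 4.8
tcp_pos: [0.4626, -0.0881, 0.089]
tool_rot: [0.707, 0.707, -0.002, -0.005]
ft_force: [-1.4, -0.6, -0.1]
finger_gap: 0.854
grip_force: 0.0
clock: 5.4
tcp_pos: [0.469, -0.0913, 0.0129]
tool_rot: [0.707, 0.707, 0.001, 0.002]
ft_force: [0.3, -0.1, -0.5]
finger_gap: 1.0
grip_force: 0.0
```

```bash
python3 -m creep '[[-1,[0,6,0],[0,0,0]],[-1,[0,6,0],[0,0,0]],[-1,[0,5,0],[0,0,0]],[-1,[0,4,0],[0,0,0]],[-1,[0,4,0],[0,0,0]],[-1,[0,4,0],[0,0,0]],[-1,[0,4,0],[0,0,0]],[-1,[0,4,0],[0,0,0]]]'
python3 -m creep '[[-1,[0,0,0],[0,0,0]],[-1,[0,0,0],[0,0,0]]]'
python3 look.py w3 shim,heel_back,toe,left_wall,short_foot
```

```text
clock: 6.2
tcp_pos: [0.504, -0.0903, 0.0105]
tool_rot: [0.707, 0.707, -0.0, -0.0]
ft_force: [-2.8, 0.6, 1.3]
finger_gap: 0.999
grip_force: 1.2
clock: 6.4
tcp_pos: [0.5046, -0.0906, 0.0107]
tool_rot: [0.707, 0.707, 0.0, 0.001]
ft_force: [0.1, -1.0, -1.1]
finger_gap: 0.999
grip_force: 0.0
6.45 [ 0.5044 -0.0906  0.0107] toolx [ 0.      1.     -0.0003] tooly [ 1.     -0.      0.0011] z [ 0.0011 -0.0003 -1.    ] [-0.7668 -0.2982 -0.2602] 1.0040804691786047
shim 0.96 [286. 277.] [ 0.4845 -0.12    0.    ]
shim 0.55 [295. 201.] [ 0.4911 -0.0692  0.    ]
heel_back 0.77 [293. 200.] [ 0.4913 -0.0642  0.017 ]
toe 0.97 [276. 354.] [ 0.4761 -0.1788  0.    ]
```

View pics/w3.png

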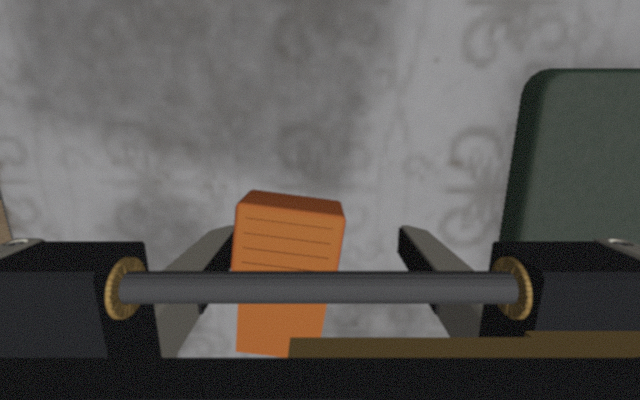

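The shim moved about 19 mm in +x and kept its yaw, with the heel's back face at (293,200) and the toe at (276,354). A two-finger push on the heel's back will square it. I'll back out, narrow the fingers and push.

```bash
python3 -m creep '[[-1,[0,-8,0],[0,0,0]],[-1,[0,-8,0],[0,0,0]],[-1,[20,0,0],[0,0,0]],[-1,[20,0,0],[0,0,0]],[0.57,[20,0,0],[0,0,0]],[0.57,[0,0,0],[0,0,0]],[0.57,[0,0,0],[0,0,0]],[0.57,[0,0,0],[0,0,0]]]'
python3 -m creep '[[0.57,[0,0,0],[0,0,0]],[0.57,[0,0,0],[0,0,0]],[0.57,[-10,0,0],[0,0,0]],[0.57,[-10,0,0],[0,0,0]],[0.57,[-5,0,0],[0,0,0]],[0.57,[-5,0,0],[0,0,0]],[0.57,[-4,0,0],[0,0,0]],[0.57,[-4,0,0],[0,0,0]]]'
```

```text
clock: 7.5
tcp_pos: [0.4879, -0.0311, 0.0108]
tool_rot: [0.707, 0.707, -0.0, 0.0]
ft_force: [0.6, 0.3, -0.3]
finger_gap: 0.702
grip_force: 0.0
clock: 8.3
tcp_pos: [0.4878, -0.0687, 0.0106]
tool_rot: [0.707, 0.707, -0.0, -0.0]
ft_force: [-1.2, 1.4, 0.2]
finger_gap: 0.215
grip_force: 0.5
```

```bash
python3 -m creep '[[0.57,[-4,0,0],[0,0,0]],[0.57,[-4,0,0],[0,0,0]],[0.57,[-2,0,0],[0,0,0]],[0.57,[0,0,0],[0,0,0]]]'
python3 look.py w4 shim,heel_back,toe,left_wall,short_foot
```

```text
clock: 8.7
tcp_pos: [0.4882, -0.0789, 0.0107]
tool_rot: [0.707, 0.707, 0.0, 0.0]
ft_force: [0.1, 0.5, -0.6]
finger_gap: 0.217
grip_force: 0.0
8.75 [ 0.4882 -0.0787  0.0107] toolx [ 0.0001  1.     -0.0004] tooly [ 1.     -0.0001  0.0005] z [ 0.0005 -0.0004 -1.    ] [ 0.1543 -0.0177 -0.4992] 0.21388358069346755
shim 0.92 [333. 321.] [ 0.4984 -0.1412  0.    ]
heel_back 0.74 [335. 261.] [ 0.4983 -0.0889  0.017 ]
```

View pics/w4.png

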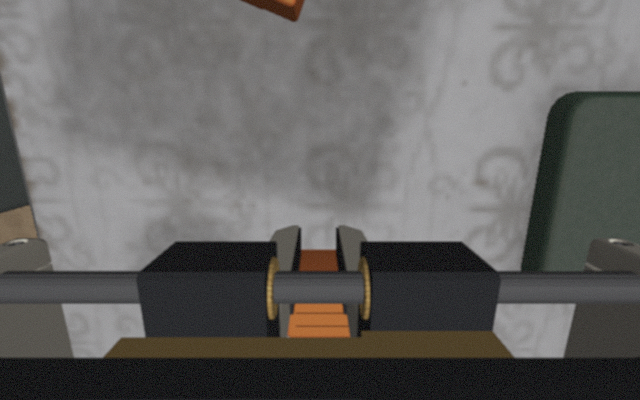

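The gripper hides most of the shim in this view; its heel shows at about (320,330). I'll check it from the top and side cameras.

```bash
python3 - <<'E'
from h import *
np.set_printoptions(precision=4,suppress=True)
Z=dict(shim=0,heel_back=.017,toe=0,left_wall=.015,short_foot=.003)
out=[]
for n in("top","side"):
    p=read_camera(n)
    c=proj(p,np.array([.49,-.16,0])).astype(int)
    x0,y0=c[0]-50,c[1]-50
    out.append(cv2.resize(p["color"][y0:y0+100,x0:x0+100],(400,400),interpolation=cv2.INTER_CUBIC))
    for k,z in Z.items():
        for r in pinpoint(p,k)[:2]: print(n,k,round(r["confidence"],2),np.round(r["xy"],1),onz(p,r["xy"],z))
    # predicted outline for ideal pose: axis x=.488 ; current heel_back y
    print(n,"crop origin",x0,y0)
cv2.imwrite("pics/ts5.png",np.hstack(out))
E
```

```text
top shim 0.84 [312.6 195. ] [ 0.5118 -0.1322 -0.    ]
top shim 0.53 [335.4 204.5] [ 0.4822 -0.2081  0.    ]
top heel_back 0.76 [301.2 196.8] [ 0.502  -0.0957  0.017 ]
top toe 0.83 [334.9 200.2] [ 0.4965 -0.2061  0.    ]
top left_wall 0.74 [339.9 204.2] [ 0.4814 -0.2224  0.015 ]
top crop origin 270 151
side shim 0.93 [309.5 219.4] [ 0.4912 -0.1473  0.    ]
side shim 0.58 [317.7 229.7] [ 0.4891 -0.1985  0.    ]
side heel_back 0.84 [301.8 203.6] [ 0.4963 -0.0909  0.017 ]
side heel_back 0.44 [275.9 182.1] [0.4789 0.0481 0.017 ]
side toe 0.59 [324.8 233. ] [ 0.4989 -0.2198  0.    ]
side toe 0.51 [247.5 192.1] [0.3907 0.0618 0.    ]
side left_wall 0.72 [316.6 226. ] [ 0.4849 -0.1999  0.015 ]
side short_foot 0.58 [321.  234.7] [ 0.4847 -0.2246  0.003 ]
side crop origin 261 171
```

View pics/ts5.png

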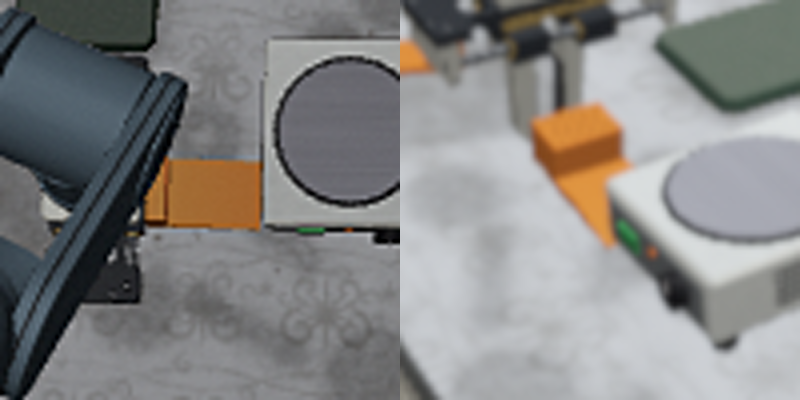

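The shim is now square to the stirrer and its toe is at the case wall: in the crop its edges are at rows 160 and 229. Its axis is at x≈0.497 while the foot is at ≈0.487, so I'll nudge it 9 mm in -x with the other pad.

```bash
python3 -m creep '[[-1,[15,0,0],[0,0,0]],[-1,[10,9,0],[0,0,0]],[-1,[0,0,0],[0,0,0]],[-1,[0,0,0],[0,0,0]],[-1,[0,0,0],[0,0,0]],[-1,[0,0,0],[0,0,0]],[-1,[0,0,0],[0,0,0]],[-1,[0,0,0],[0,0,0]]]'
python3 -m creep '[[-1,[0,0,0],[0,0,0]],[-1,[-20,0,0],[0,0,0]],[-1,[-20,0,0],[0,0,0]],[-1,[-19,0,0],[0,0,0]],[-1,[0,-8,0],[0,0,0]],[-1,[0,-7,0],[0,0,0]],[-1,[0,-4,0],[0,0,0]],[-1,[0,-4,0],[0,0,0]]]'
python3 -m creep '[[-1,[0,-4,0],[0,0,0]],[-1,[0,0,0],[0,0,0]],[-1,[0,0,0],[0,0,0]]]'
```

```text
clock: 10.4
tcp_pos: [0.4968, -0.0536, 0.0106]
tool_rot: [0.707, 0.707, -0.0, -0.0]
ft_force: [-0.1, 0.8, 0.4]
finger_gap: 0.853
grip_force: 0.0
clock: 11.2
tcp_pos: [0.4733, -0.1117, 0.0107]
tool_rot: [0.707, 0.707, 0.0, -0.0]
ft_force: [1.5, -0.2, -0.9]
finger_gap: 1.0
grip_force: 0.5
clock: 11.5
tcp_pos: [0.4698, -0.1122, 0.0107]
tool_rot: [0.707, 0.707, -0.0, -0.0]
ft_force: [0.2, -0.2, -0.7]
finger_gap: 1.001
grip_force: 0.0
```

```bash
python3 -m creep '[[-1,[0,9,0],[0,0,0]],[-1,[20,9,0],[0,0,0]],[-1,[20,0,0],[0,0,0]],[0.57,[20,0,0],[0,0,0]],[0.57,[0,0,0],[0,0,0]],[0.57,[0,0,0],[0,0,0]],[0.57,[0,0,0],[0,0,0]],[0.57,[0,0,0],[0,0,0]]]'
python3 - <<'E'
from h import *
np.set_printoptions(precision=4,suppress=True)
for n in("top","side","wrist"):
    p=read_camera(n)
    for k,z in dict(shim=0,heel_back=.017,toe=0,left_wall=.015).items():
        for r in pinpoint(p,k)[:1]: print(n,k,round(r["confidence"],2),np.round(r["xy"],1),onz(p,r["xy"],z))
E
```

```text
clock: 12.3
tcp_pos: [0.4882, -0.0532, 0.0107]
tool_rot: [0.707, 0.707, 0.0, 0.0]
ft_force: [-0.2, 0.4, -0.5]
finger_gap: 0.621
grip_force: 0.0
top shim 0.85 [314.  201.2] [ 0.4912 -0.1374  0.    ]
top heel_back 0.68 [298.3 200.8] [ 0.4886 -0.0868  0.017 ]
top toe 0.96 [332.6 201.6] [ 0.4916 -0.1986  0.    ]
top left_wall 0.77 [335.2 201.3] [ 0.4905 -0.2069  0.015 ]
side shim 0.78 [309.9 220.6] [ 0.4896 -0.1527  0.    ]
side heel_back 0.6 [297.  205.3] [ 0.4805 -0.092   0.017 ]
side toe 0.72 [245.8 189.4] [0.3917 0.0781 0.    ]
side left_wall 0.66 [318.  226.4] [ 0.4873 -0.2031  0.015 ]
wrist shim 0.64 [239.2   5.5] [0.4473 0.074  0.    ]
wrist heel_back 0.78 [312.6  30.9] [0.4857 0.0575 0.017 ]
```

```bash
python3 -m creep '[[0.57,[0,0,0],[0,0,0]],[0.57,[0,0,0],[0,0,0]],[0.57,[0,0,0],[0,0,0]],[0.57,[-10,0,0],[0,0,0]],[0.57,[-10,0,0],[0,0,0]],[0.57,[-5,0,0],[0,0,0]],[0.57,[-4,0,0],[0,0,0]],[0.57,[-4,0,0],[0,0,0]]]'
for i in 1; do python3 -m creep '[[0.57,[-3,0,0],[0,0,0]],[0.57,[-3,0,0],[0,0,0]],[0.57,[-3,0,0],[0,0,0]],[0.57,[-3,0,0],[0,0,0]],[0.57,[-3,0,0],[0,0,0]]]'; done
python3 -m creep '[[0.57,[-3,0,0],[0,0,0]],[0.57,[-3,0,0],[0,0,0]],[0.57,[-3,0,0],[0,0,0]],[0.57,[-3,0,0],[0,0,0]]]'
```

```text
clock: 13.85
tcp_pos: [0.4878, -0.0856, 0.0107]
tool_rot: [0.707, 0.707, 0.0, -0.0]
ft_force: [0.6, 2.6, 2.5]
finger_gap: 0.215
grip_force: 1.3
clock: 14.35
tcp_pos: [0.4876, -0.0993, 0.0107]
tool_rot: [0.707, 0.707, 0.001, -0.001]
ft_force: [1.0, 9.2, 4.9]
finger_gap: 0.216
grip_force: 4.5
clock: 14.75
tcp_pos: [0.4875, -0.1111, 0.0107]
tool_rot: [0.707, 0.707, 0.0, -0.001]
ft_force: [-0.6, 7.9, 5.8]
finger_gap: 0.217
grip_force: 4.2
```

```bash
python3 - <<'E'
from h import *
np.set_printoptions(precision=4,suppress=True)
out=[]
for n in("top","side"):
    p=read_camera(n)
    c=proj(p,np.array([.51,-.2,0])).astype(int)
    x0,y0=c[0]-50,c[1]-50
    out.append(cv2.resize(p["color"][y0:y0+100,x0:x0+100],(400,400),interpolation=cv2.INTER_CUBIC))
    for k,z in dict(heel_back=.017,left_wall=.015,test_corner=.07,stirrer=0,short_foot=.003).items():
        for r in pinpoint(p,k)[:1]: print(n,k,round(r["confidence"],2),np.round(r["xy"],1),onz(p,r["xy"],z))
    print(x0,y0)
cv2.imwrite("pics/ts6.png",np.hstack(out)); print(observe()["ft_force"])
E
```

```text
top left_wall 0.63 [336.2 200.7] [ 0.4926 -0.2101  0.015 ]
top test_corner 0.64 [372.9 171.6] [ 0.5806 -0.3229  0.07  ]
top stirrer 0.58 [357.3 187.7] [ 0.5403 -0.2792  0.    ]
top short_foot 0.75 [341.8 202.8] [ 0.488  -0.2289  0.003 ]
283 146
side heel_back 0.97 [305.7 213. ] [ 0.4852 -0.1364  0.017 ]
side left_wall 0.68 [315.6 226.3] [ 0.4819 -0.1998  0.015 ]
side test_corner 0.88 [370.4 218.1] [ 0.586  -0.2979  0.07  ]
side stirrer 0.84 [351.1 242.1] [ 0.5405 -0.285   0.    ]
side short_foot 0.92 [322.9 238.6] [ 0.4811 -0.2412  0.003 ]
274 177
[-0.5624  4.4646  4.1441]
```

View pics/ts6.png

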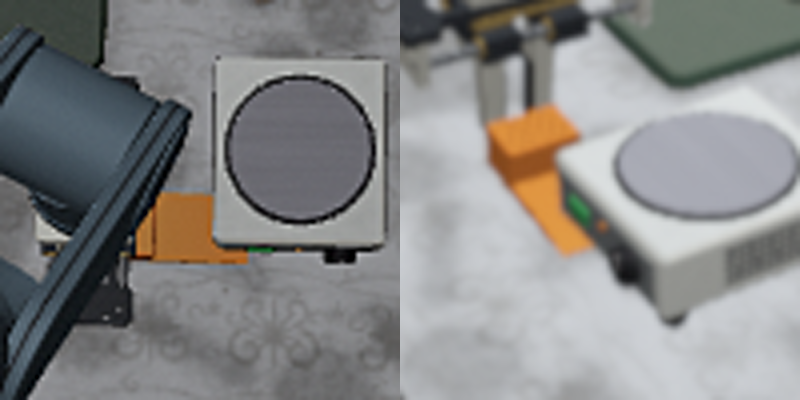

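In the crop the toe has gone under the case and the foot is climbing the ramp. The stirrer's left edge is at column 336.5 (336.2 before), so it has not slid. I'll keep pushing.

```bash
python3 -m creep '[[0.57,[-3,0,0],[0,0,0]],[0.57,[-3,0,0],[0,0,0]],[0.57,[-3,0,0],[0,0,0]],[0.57,[-3,0,0],[0,0,0]],[0.57,[-3,0,0],[0,0,0]]]'
python3 -m creep '[[0.57,[-3,0,0],[0,0,0]],[0.57,[-3,0,0],[0,0,0]],[0.57,[-3,0,0],[0,0,0]],[0.57,[-3,0,0],[0,0,0]]]'
python3 - <<'E'
from h import *
np.set_printoptions(precision=4,suppress=True)
for n in("top","side"):
    p=read_camera(n);cv2.imwrite(f"pics/{n}7.png",p["color"])
    for k,z in dict(heel_back=.017,left_wall=.02,test_corner=.07,stirrer=0,short_foot=.003).items():
        for r in pinpoint(p,k)[:1]: print(n,k,round(r["confidence"],2),np.round(r["xy"],1),onz(p,r["xy"],z))
# top stirrer left-edge column near rows 165-200: brightness profile
p=read_camera("top");g=p["color"][165:195].mean((0,2));print(g[328:345].round())
g=cv2.imread("pics/top0.png")[165:195].mean((0,2));print(g[328:345].round())
E
```

```text
clock: 15.85
tcp_pos: [0.4875, -0.1262, 0.0107]
tool_rot: [0.707, 0.707, 0.0, -0.001]
ft_force: [0.4, 7.3, 4.9]
finger_gap: 0.217
grip_force: 4.2
clock: 16.25
tcp_pos: [0.4875, -0.1382, 0.0107]
tool_rot: [0.707, 0.707, 0.0, -0.001]
ft_force: [-0.3, 8.3, 5.7]
finger_gap: 0.214
grip_force: 4.2
top heel_back 0.63 [316.9 203.7] [ 0.4807 -0.1476  0.017 ]
top left_wall 0.82 [334.8 200.1] [ 0.4937 -0.2054  0.02  ]
top test_corner 0.81 [372.4 171.1] [ 0.5822 -0.3213  0.07  ]
top stirrer 0.56 [355.7 186.2] [ 0.5452 -0.2738  0.    ]
top short_foot 0.61 [342.6 201.4] [ 0.4927 -0.2314  0.003 ]
side heel_back 0.73 [277.3 182.2] [0.4824 0.0456 0.017 ]
side left_wall 0.8 [318.1 225.6] [ 0.4861 -0.2059  0.02  ]
side stirrer 0.8 [353.4 242.3] [ 0.5453 -0.2885  0.    ]
side short_foot 0.95 [320.3 233.3] [ 0.4859 -0.2186  0.003 ]
[ 79.  77.  77.  77.  75.  76.  83.  87.  80.  82. 114. 122. 106. 113.
 114. 113. 110.]
[114. 118. 123. 124. 127. 129. 133.  97. 145. 153. 136. 102. 107. 104.
 105. 107. 106.]
```

```bash
python3 -m creep '[[0.57,[-3,0,0],[0,0,0]],[0.57,[-3,0,0],[0,0,0]],[0.57,[-3,0,0],[0,0,0]],[0.57,[-3,0,0],[0,0,0]],[0.57,[-2,0,0],[0,0,0]]]'
python3 -m creep '[[0.57,[-2,0,0],[0,0,0]],[0.57,[-2,0,0],[0,0,0]]]'
```

```text
clock: 17.4
tcp_pos: [0.4873, -0.1517, 0.0106]
tool_rot: [0.707, 0.707, 0.001, -0.001]
ft_force: [-0.1, 10.4, 6.8]
finger_gap: 0.218
grip_force: 5.3
clock: 17.6
tcp_pos: [0.4873, -0.1555, 0.0106]
tool_rot: [0.707, 0.707, 0.001, -0.001]
ft_force: [0.3, 10.5, 6.0]
finger_gap: 0.213
grip_force: 5.4
```

```bash
python3 - <<'E'
from h import *
np.set_printoptions(precision=4,suppress=True)
out=[]
for n in("top","side"):
    p=read_camera(n);cv2.imwrite(f"pics/{n}8.png",p["color"])
    c=proj(p,np.array([.53,-.24,0])).astype(int)
    x0,y0=c[0]-33,c[1]-33
    out.append(cv2.resize(p["color"][y0:y0+66,x0:x0+66],(396,396),interpolation=cv2.INTER_CUBIC))
    for k,z in dict(heel_back=.017,left_wall=.02,test_corner=.07,stirrer=0,short_foot=.006).items():
        for r in pinpoint(p,k)[:1]: print(n,k,round(r["confidence"],2),np.round(r["xy"],1),onz(p,r["xy"],z))
    print(x0,y0)
cv2.imwrite("pics/ts8.png",np.hstack(out)); print(observe()["ft_force"])
E
```

```text
top heel_back 0.59 [321.6 202.2] [ 0.4861 -0.1627  0.017 ]
top left_wall 0.79 [334.  200.1] [ 0.4936 -0.2028  0.02  ]
top test_corner 0.94 [372.2 170. ] [ 0.5858 -0.3207  0.07  ]
top stirrer 0.8 [355.6 187.3] [ 0.5415 -0.2735  0.    ]
top short_foot 0.74 [338.9 203.2] [ 0.486  -0.2193  0.006 ]
312 157
side heel_back 0.78 [273.8 177.1] [0.4852 0.0777 0.017 ]
side left_wall 0.79 [319.6 224.4] [ 0.4921 -0.2032  0.02  ]
side test_corner 0.9 [375.2 220.3] [ 0.5915 -0.3113  0.07  ]
side stirrer 0.75 [350.5 242. ] [ 0.5394 -0.2839  0.    ]
305 200
[-0.7273  7.9474  5.6646]
```

View pics/ts8.png

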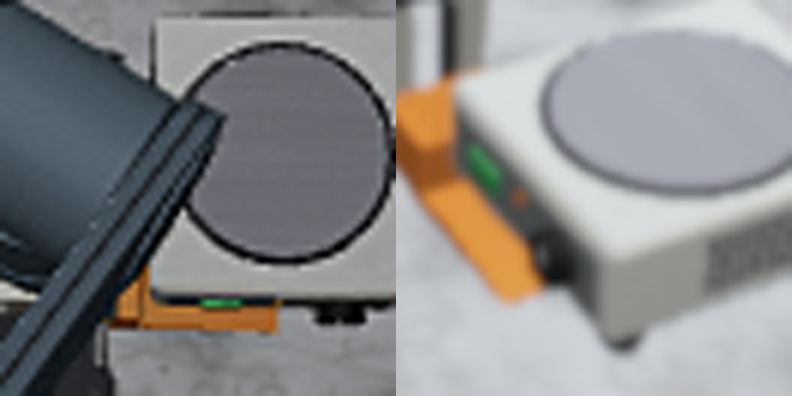

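The heel is now close to the case wall, the shim's front edge is at row 212, and the case's left edge (column 337.8) has moved only as much as levelling explains. Just a few more mm to go.

```bash
python3 -m creep '[[0.57,[-2,0,0],[0,0,0]],[0.57,[-1,0,0],[0,0,0]]]'; python3 -m creep '[[0.57,[-1,0,0],[0,0,0]],[0.57,[-1,0,0],[0,0,0]]]'
python3 - <<'E'
from h import *
np.set_printoptions(precision=4,suppress=True)
for n in("top","side"):
    p=read_camera(n)
    for k,z in dict(heel_back=.017,left_wall=.02,test_corner=.07).items():
        for r in pinpoint(p,k)[:1]: print(n,k,round(r["confidence"],2),np.round(r["xy"],1),onz(p,r["xy"],z))
    if n=="top":
        for f in (cv2.imread("pics/top7.png"),cv2.imread("pics/top8.png"),p["color"]): print(f[163:170].mean((0,2))[332:344].round(), f[163:185].mean((0,2))[372:386].round())
E
```

```text
clock: 18.4
tcp_pos: [0.4873, -0.1586, 0.0106]
tool_rot: [0.707, 0.707, 0.001, -0.001]
ft_force: [-1.0, 10.3, 7.1]
finger_gap: 0.217
grip_force: 5.4
clock: 18.6
tcp_pos: [0.4871, -0.1598, 0.0106]
tool_rot: [0.707, 0.707, 0.001, -0.002]
ft_force: [0.6, 15.8, 9.3]
finger_gap: 0.215
grip_force: 7.6
top heel_back 0.7 [322.7 201.9] [ 0.4871 -0.1662  0.017 ]
top left_wall 0.77 [337.8 201.9] [ 0.488  -0.2152  0.02  ]
top test_corner 0.69 [373. 167.] [ 0.5956 -0.3231  0.07  ]
[143. 142. 144. 145. 146.  87. 165. 167. 164. 164. 164. 165.] [121. 122. 124. 129. 114. 135. 166. 155. 105. 121. 122. 111. 106. 105.]
[100. 124. 137. 143. 150.  70. 168. 167. 165. 164. 164. 165.] [118. 121. 125. 124. 118. 126. 169. 160.  90. 120. 123. 111. 105. 105.]
[ 87.  94. 122. 130. 138.  74. 170. 168. 165. 164. 164. 165.] [116. 121. 123. 123. 119. 123. 171. 158.  73. 121. 124. 111. 106. 105.]
side heel_back 0.81 [277.  182.7] [0.4805 0.0434 0.017 ]
side left_wall 0.66 [318.2 225.4] [ 0.4867 -0.2053  0.02  ]
side test_corner 0.96 [374.9 223.3] [ 0.5837 -0.3212  0.07  ]
```

The force jumped to 15.8 N, so the heel has met the case wall and the shim is home; the case edges did not move. I'll back off, lift and go over the test corner, turning 45° so the shut fingertips clear the plate.

```bash
python3 -m creep '[[0.57,[10,0,0],[0,0,0]],[0.57,[25,0,0],[0,0,0]],[1,[0,0,-40],[0,0,0]],[1,[0,0,-40],[0,0,0]],[1,[0,0,-40],[0,0,0]],[1,[-39,21,0],[0,0,0]],[1,[-39,21,0],[0,0,0]],[1,[-39,21,0],[0,0,0]]]'
python3 -m creep '[[1,[-39,21,0],[0,0,0]],[1,[0,0,0],[0,0,-0.131]],[1,[0,0,0],[0,0,-0.131]],[1,[0,0,0],[0,0,-0.131]],[1,[0,0,0],[0,0,-0.131]],[1,[0,0,0],[0,0,-0.131]],[1,[0,0,0],[0,0,-0.131]],[1,[0,0,0],[0,0,0]]]'
python3 - <<'E'
from h import *
np.set_printoptions(precision=4,suppress=True)
s=observe();R=Ro.from_quat(s["tool_rot"]).as_matrix();print(s["tcp_pos"],R[:,0],R[:,1])
O=[];out=[]
for n in("top","side"):
    p=read_camera(n);cv2.imwrite(f"pics/{n}9.png",p["color"])
    c=proj(p,np.array([.53,-.24,0])).astype(int)
    out.append(cv2.resize(p["color"][c[1]-50:c[1]+50,c[0]-50:c[0]+50],(400,400),interpolation=cv2.INTER_CUBIC))
    for k,z in dict(heel_back=.017,left_wall=.02,test_corner=.07,shim=0).items():
        for r in pinpoint(p,k)[:1]: print(n,k,round(r["confidence"],2),np.round(r["xy"],1),onz(p,r["xy"],z))
cv2.imwrite("pics/ts9.png",np.hstack(out))
E
```

```text
clock: 19.8
tcp_pos: [0.5518, -0.2463, 0.1314]
tool_rot: [0.707, 0.707, -0.0, 0.001]
ft_force: [-0.2, 0.4, 1.1]
finger_gap: 0.008
grip_force: 0.0
clock: 20.6
tcp_pos: [0.5717, -0.2839, 0.1302]
tool_rot: [0.382, 0.924, -0.001, -0.0]
ft_force: [0.0, 0.8, -0.2]
finger_gap: 0.005
grip_force: 0.0
[ 0.5717 -0.2839  0.1302] [-0.7082  0.706  -0.0003] [ 0.706   0.7082 -0.001 ]
top heel_back 0.82 [256.1 197.6] [0.4953 0.051  0.017 ]
top test_corner 0.81 [370.8 167.4] [ 0.5941 -0.3162  0.07  ]
top shim 0.74 [253.5 212.5] [0.4483 0.0595 0.    ]
side heel_back 0.79 [308.9 220.9] [ 0.4761 -0.1726  0.017 ]
side left_wall 0.94 [319.7 225.1] [ 0.4908 -0.206   0.02  ]
side test_corner 0.69 [378.  221.8] [ 0.5941 -0.3197  0.07  ]
side shim 0.8 [261.3 188.9] [0.4342 0.0586 0.    ]
```

View pics/ts9.png

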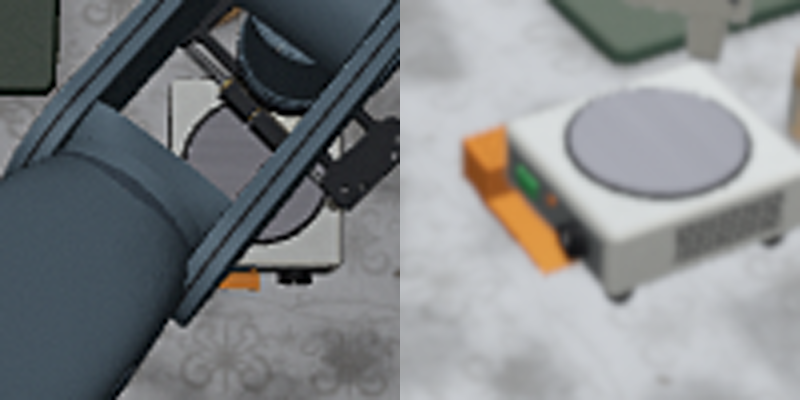

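The side view shows the shim fully in, with its heel against the case, and the stirrer level. The test corner is at about (0.594,-0.318), so I'll press there.

```bash
python3 -m creep '[[1,[-43,-10,0],[0,0,0]],[1,[0,0,20],[0,0,0]],[1,[0,0,20],[0,0,0]],[1,[0,0,10],[0,0,0]],[1,[0,0,4],[0,0,0]],[1,[0,0,0],[0,0,0]],[1,[0,0,0],[0,0,0]]]'
python3 -m creep '[[1,[0,0,2],[0,0,0]],[1,[0,0,2],[0,0,0]],[1,[0,0,0],[0,0,0]]]'
python3 -m creep '[[1,[0,0,1],[0,0,0]],[1,[0,0,1],[0,0,0]]]'
```

```text
clock: 21.8
tcp_pos: [0.5958, -0.3211, 0.0777]
tool_rot: [0.382, 0.924, -0.0, 0.001]
ft_force: [0.4, 0.4, -0.4]
finger_gap: 0.007
grip_force: 0.0
clock: 22.1
tcp_pos: [0.5952, -0.3208, 0.0728]
tool_rot: [0.382, 0.924, -0.0, 0.0]
ft_force: [0.7, -0.4, -0.9]
finger_gap: 0.006
grip_force: 0.0
clock: 22.3
tcp_pos: [0.5953, -0.3209, 0.0707]
tool_rot: [0.382, 0.924, -0.0, 0.0]
ft_force: [0.4, 0.0, 0.3]
finger_gap: 0.004
grip_force: 0.0
```

```bash
python3 -m creep '[[1,[0,0,1],[0,0,0]],[1,[0,0,0],[0,0,0]]]';python3 -m creep '[[1,[0,0,0.5],[0,0,0]],[1,[0,0,0],[0,0,0]]]'
```

```text
clock: 22.5
tcp_pos: [0.5953, -0.3209, 0.07]
tool_rot: [0.382, 0.924, -0.0, 0.0]
ft_force: [-0.4, 0.8, 2.4]
finger_gap: 0.005
grip_force: 1.4
clock: 22.7
tcp_pos: [0.5954, -0.3209, 0.07]
tool_rot: [0.382, 0.924, -0.0, 0.0]
ft_force: [-1.4, 0.5, 5.2]
finger_gap: 0.005
grip_force: 2.7
```

Contact is at exactly 70 mm and firm. I'll press slightly more, hold, and release.

```bash
python3 -m creep '[[1,[0,0,0.7],[0,0,0]],[1,[0,0,0],[0,0,0]],[1,[0,0,0],[0,0,0]],[1,[0,0,0],[0,0,0]],[1,[0,0,0],[0,0,0]],[1,[0,0,0],[0,0,0]]]'
python3 -m creep '[[1,[0,0,-4],[0,0,0]],[1,[0,0,-15],[0,0,0]],[1,[0,0,-40],[0,0,0]],[1,[0,0,-40],[0,0,0]],[1,[0,0,-40],[0,0,0]],[1,[40,0,0],[0,0,0]],[1,[45,0,0],[0,0,0]],[1,[45,0,0],[0,0,0]]]'
python3 -m creep '[[1,[45,0,0],[0,0,0]],[1,[45,0,0],[0,0,0]],[1,[45,0,0],[0,0,0]],[1,[0,-40,0],[0,0,0]],[1,[0,-40,0],[0,0,0]],[1,[0,0,0],[0,0,0]]]'
python3 - <<'E'
from h import *
np.set_printoptions(precision=4,suppress=True)
out=[]
for n in("top","side"):
    p=read_camera(n)
    c=proj(p,np.array([.53,-.22,0])).astype(int)
    out.append(cv2.resize(p["color"][c[1]-50:c[1]+50,c[0]-50:c[0]+50],(400,400),interpolation=cv2.INTER_CUBIC))
    for k,z in dict(heel_back=.017,left_wall=.02,test_corner=.07,stirrer=0,tablet_bottle=0,mortar_loose=0,match_box=0).items():
        for r in pinpoint(p,k)[:1]: print(n,k,round(r["confidence"],2),np.round(r["xy"],1),onz(p,r["xy"],z))
cv2.imwrite("pics/ts10.png",np.hstack(out))
E
```

```text
clock: 23.3
tcp_pos: [0.5954, -0.321, 0.0699]
tool_rot: [0.382, 0.924, -0.0, 0.0]
ft_force: [-2.4, 1.6, 8.4]
finger_gap: 0.002
grip_force: 4.2
clock: 24.1
tcp_pos: [0.5025, -0.2283, 0.2084]
tool_rot: [0.383, 0.924, -0.0, 0.001]
ft_force: [0.1, -0.1, 0.5]
finger_gap: 0.007
grip_force: 0.0
clock: 24.7
tcp_pos: [0.3492, -0.1924, 0.2086]
tool_rot: [0.384, 0.923, -0.001, 0.001]
ft_force: [0.2, -1.0, -0.5]
finger_gap: 0.009
grip_force: 0.0
top heel_back 0.59 [256.8 197.3] [0.4963 0.0488 0.017 ]
top left_wall 0.9 [334.9 202.4] [ 0.4861 -0.2059  0.02  ]
top test_corner 0.6 [370.8 167.7] [ 0.5931 -0.3162  0.07  ]
top stirrer 0.59 [356.7 183.9] [ 0.5531 -0.277   0.    ]
top tablet_bottle 0.57 [220.6 188.7] [0.5245 0.1726 0.    ]
top mortar_loose 0.73 [207.1 219.1] [0.4224 0.2099 0.    ]
top match_box 0.67 [432.1 229.1] [ 0.4101 -0.5245  0.    ]
side heel_back 0.8 [276.9 181.4] [0.4833 0.0504 0.017 ]
side left_wall 0.57 [317.7 225.5] [ 0.4853 -0.205   0.02  ]
side test_corner 0.85 [373.7 222.8] [ 0.5822 -0.3181  0.07  ]
side stirrer 0.66 [354.4 241.1] [ 0.5503 -0.2856  0.    ]
side tablet_bottle 0.51 [269.9 169. ] [0.5054 0.1552 0.    ]
side mortar_loose 0.57 [240.6 163.7] [0.4338 0.2323 0.    ]
side match_box 0.6 [360.1 322.8] [ 0.415  -0.5211  0.    ]
```

View pics/ts10.png

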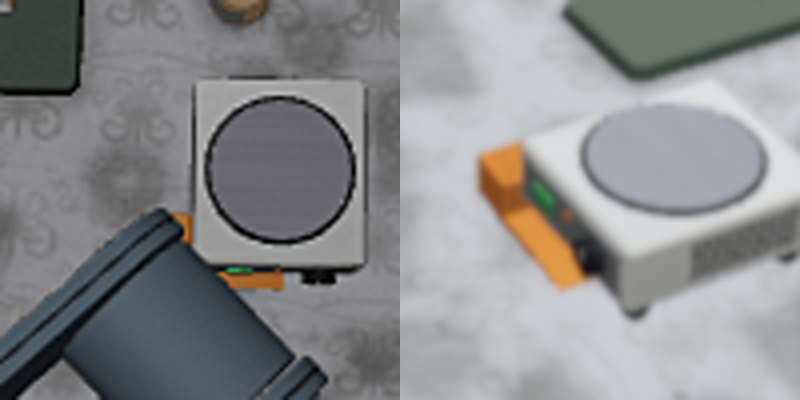

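The stirrer is level and in place, with the shim home under its front left. It took 8 N at the corner without moving, the bystanders haven't moved, and the arm is clear.

```bash
python3 -c "
from workcell import *
print(hand_in())"
```

```text
the job is handed in; nothing more can be done
None
```

The job is handed in at about 25 s: I pushed the larger shim home under the short foot, the stirrer is level and did not move under about 8 N at the back right corner, and the arm is clear with nothing else disturbed.

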